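# Set out the doming stakes by size

### The arm

A 6-joint arm with a two-finger parallel gripper is mounted at the origin on the work surface. World frame = base frame: x ahead of the robot, y to its left, z up, the work surface at z = 0. Lengths are in m, angles in rad, forces in N, time in s.
With the tool pointing down it reaches from about 0.275 to 0.85 m from the base axis. Payload 5.2 kg.
Tool frame: the origin (TCP) lies midway between the tips of the shut fingers; the grasp point (between the pads) lies 19 mm behind it (env.grip_point_offset is the distance from the TCP to the grasp point, in m); z points along the fingers, y is the line along which they close (so a half turn about z gives the same grasp; the last joint's range is limited). The gripper opens to 85 mm and grips with 20 to 120 N. Pads are 22 mm wide; open, the fingers measure 114 mm over their backs; the gripper's body (76 mm by 85 mm) begins 54 mm behind the grasp point. The pads swing forward as they close: fully open they stand 13 mm farther back than shut.
Start: joints at [1.138, 0.259, 1.535, -0, 1.348, -0.203], TCP at [0.125, 0.536, 0.231] pointing down, gripper open.
Joint ranges: [-3.14, 3.14], [-0.91, 2.08], [0.19, 2.58], [-1.22, 4.36], [0.22, 2.71], [-3.12, 3.12]. Speed limits (rad/s): [2.57, 2.57, 3.14, 3.14, 3.14, 3.14].

### API

Orientations are given as [roll, pitch, yaw] about the fixed x, y, z axes, in that order (R = Rz(yaw) Ry(pitch) Rx(roll)).
In Python, from plant import sensors, eyes, workorder, env gives the robot as it stands.
- The arm moves only by the tool apply_moves, never from a script. Its argument "targets" is text: rows parted by semicolons, each of 7 numbers parted by spaces: the shift along the world's x, y, z in m, then the turn, a rotation vector about the world's x, y, z in rad, then the closure, from -1 (fully open) to 1 (shut). A call has 1 to 8 rows; each row is the pose to reach, as a shift and turn from the pose commanded when the call began; what a row does not reach only later rows make up. A row lasts 1/12 s, in which the tool goes at most 41.7 mm and 7.16 degrees, less where a joint would pass 70% of its speed; a pose out of reach is approached as far as the arm can. A call with a gripper value outside its range is refused whole. The fingers move at their own pace and stop on an object; "grip_force" is the grip in N (left out, the last holds). Time passes only in rows, so rows that repeat a pose let the fingers close. It gives the time, the measured TCP pose, the force, the opening and the grip force at its end, in the units of the state.
- sensors.observe(): the state, without advancing time (a new reading comes with each control period).
- eyes.capture(name): name is "scene" or "top" or "wrist"; returns a dict with "image" (480x640x3 uint8, red, green, blue), "z_map" (480x640 float32, m along the optical axis (not along the pixel's ray), 0 where there is no reading), "K" (3x3 intrinsics, pixels), "extrinsics" (4x4, takes a point from camera to world coordinates); the wrist camera has in their place "tool_from_camera" (4x4, takes a point from camera to tool coordinates, whose origin is the TCP and whose axes are the flange's). Camera axes: x right, y up, looking along -z (the intrinsics and any distortion apply to the point x, -y, -z); pixel columns grow to the right and rows downward; lengths in m; the calibration is good to about 2 mm. A picture is of the moment at which its call begins: read the wrist's pose just before it.
- workorder.sign_off(): hands the job in; it is judged then, once.
The state is a dict: "time_s": time; "joint_pos": joint angles; "joint_velocities": joint speeds; "tau": joint torques, N m; "position": TCP position; "eef_rot": TCP orientation; "force": force on the tool from outside, world axes, zero at the start; "ft_torque": the same for the moment, N m; "width": finger opening in m; "grasp_force": force on a finger pad.
Only numpy, scipy, OpenCV 4.12 (cv2) and the standard library are available. Lean on these libraries where they do the work, as an engineer would, in place of code of your own. Each camera call takes 0.05 s, during which the arm holds its last target. There are 200 camera calls.

### The job

Get the bench ready for doming: stand the four steel doming stakes on the four cork pads of the wooden board in order of size, the smallest on the pad next to the steel dapping block and the largest on the pad farthest from it. Each stake stands upright in the middle of its own pad, so that its whole foot is on the cork, and is let go.

Things in the scene. Friction and masses are not known exactly. Their poses are not given: they have to be found in the camera images.
- stake_a: Smallest steel doming stake standing upright on its round foot: round foot, thin dark neck, bright mushroom head with an upright round rim and a domed top. Head 18 mm in diameter, foot 22 mm in diameter, 48 mm tall, about 80 g; the head's upright rim runs from 27 to 39 mm above the underside and is the place to grip. Origin at the centre of its underside, z up along its axis. It stands loose on the bench.
- stake_b: Second smallest steel doming stake standing upright on its round foot: round foot, thin dark neck, bright mushroom head with an upright round rim and a domed top. Head 28 mm in diameter, foot 26 mm in diameter, 56 mm tall, about 130 g; the head's upright rim runs from 35 to 47 mm above the underside and is the place to grip. Origin at the centre of its underside, z up along its axis. It stands loose on the bench.
- stake_c: Second largest steel doming stake standing upright on its round foot: round foot, thin dark neck, bright mushroom head with an upright round rim and a domed top. Head 38 mm in diameter, foot 30 mm in diameter, 64 mm tall, about 220 g; the head's upright rim runs from 43 to 55 mm above the underside and is the place to grip. Origin at the centre of its underside, z up along its axis. It stands loose on the bench.
- stake_d: Largest steel doming stake standing upright on its round foot: round foot, thin dark neck, bright mushroom head with an upright round rim and a domed top. Head 48 mm in diameter, foot 34 mm in diameter, 72 mm tall, about 360 g; the head's upright rim runs from 51 to 63 mm above the underside and is the place to grip. Origin at the centre of its underside, z up along its axis. It stands loose on the bench.
- rack: Fixed wooden board lying on the bench, 68 x 330 mm, 12 mm thick, with four cork pads in a row along its length; turned by up to about 10 degrees. Origin at the centre of its underside, y along its length (the row), x across it, z up.
- pad1: Round cork pad fixed on the board, 60 mm in diameter, 3 mm thick, all four alike; number 1 of the row counted from the board's +y end (the robot's left) to its -y end; neighbours are 70 to 90 mm apart. Origin at the centre of its underside, on the board's top 12 mm above the bench; a stake's foot stands on its top, 15 mm above the bench.
- pad2: Round cork pad fixed on the board, 60 mm in diameter, 3 mm thick, all four alike; number 2 of the row counted from the board's +y end (the robot's left) to its -y end; neighbours are 70 to 90 mm apart. Origin at the centre of its underside, on the board's top 12 mm above the bench; a stake's foot stands on its top, 15 mm above the bench.
- pad3: Round cork pad fixed on the board, 60 mm in diameter, 3 mm thick, all four alike; number 3 of the row counted from the board's +y end (the robot's left) to its -y end; neighbours are 70 to 90 mm apart. Origin at the centre of its underside, on the board's top 12 mm above the bench; a stake's foot stands on its top, 15 mm above the bench.
- pad4: Round cork pad fixed on the board, 60 mm in diameter, 3 mm thick, all four alike; number 4 of the row counted from the board's +y end (the robot's left) to its -y end; neighbours are 70 to 90 mm apart. Origin at the centre of its underside, on the board's top 12 mm above the bench; a stake's foot stands on its top, 15 mm above the bench.
- dapping_block: Fixed steel dapping block, a 50 x 50 mm block 44 mm tall with round hollows, standing on the bench just beyond one end of the board (either end; a black charcoal block, 70 x 50 mm and 30 mm tall, lies beyond the other). Its centre is 85 mm, give or take 5 mm, from the nearest pad's. Origin at the centre of its underside.
Things that resemble listed ones, but are neither listed nor needed, are in the scene too. What is shaped like the stake_d but green is not meant.

How it is judged:
At the end, for the whole second after the job is handed in: Counted from the pad next to the dapping block, the stakes stand in order smallest to largest, one to a pad, each foot resting on the cork with its centre within 12 mm of the pad's centre, upright within 0.1 rad (about 6 degrees), released and at rest (((horizontal distance between dapping_block and pad1 below 0.12 m and horizontal distance between stake_a and pad1 below 0.012 m and z of stake_a in the frame of pad1 between 0 and 0.007 m and horizontal distance between stake_b and pad2 below 0.012 m and z of stake_b in the frame of pad2 between 0 and 0.007 m and horizontal distance between stake_c and pad3 below 0.012 m and z of stake_c in the frame of pad3 between 0 and 0.007 m and horizontal distance between stake_d and pad4 below 0.012 m and z of stake_d in the frame of pad4 between 0 and 0.007 m) or (horizontal distance between dapping_block and pad4 below 0.12 m and horizontal distance between stake_a and pad4 below 0.012 m and z of stake_a in the frame of pad4 between 0 and 0.007 m and horizontal distance between stake_b and pad3 below 0.012 m and z of stake_b in the frame of pad3 between 0 and 0.007 m and horizontal distance between stake_c and pad2 below 0.012 m and z of stake_c in the frame of pad2 between 0 and 0.007 m and horizontal distance between stake_d and pad1 below 0.012 m and z of stake_d in the frame of pad1 between 0 and 0.007 m)) and angle between each of stake_a, stake_b, stake_c, stake_d's own z axis and vertical below 0.1 rad and linear speed of each of stake_a, stake_b, stake_c, stake_d below 0.02 m/s); the robot touches nothing.
It also fails if it takes over 102 s, if anything falls off the work surface, if the arm or the gripper's body presses on something with over 40 N, if the wrist force passes 120 N, or if a joint passes its speed limit or range.

## Working session

There is one attempt and no reset: what is moved stays moved. The work goes in short steps, Python scripts to look and compute and a tool call to move; the robot and the scene stay as the last step left them, time stands still between calls to the robot, and variables do not carry over. Pictures are saved under pics/ and viewed, at most 14 in all, crops included, and the job is handed in when it is done.

Besides the shell and the picture viewer there is one more tool, called as name(argument=value, ...), one argument or row to a line, values as JSON. apply_moves: Moves the arm, as the interface text tells. Its arguments: {"type":"object","properties":{"targets":{"type":"string"},"grip_force":{"type":"number"}},"required":["targets"]}

```bash
mkdir -p pics; ls; python3 - <<'E'
from plant import sensors, eyes, workorder, env
import cv2,numpy as np
print(sensors.observe()); print(env.grip_point_offset)
for n in ("scene","top"):
    c=eyes.capture(n); cv2.imwrite(f"pics/{n}0.png",c["image"][:,:,::-1]); np.savez(f"{n}0.npz",**c)
    print(c["K"],c["extrinsics"],c.keys())
E
```

```text
pics
{'time_s': 0.0, 'joint_pos': array([ 1.13820439e+00,  2.59354232e-01,  1.53612746e+00,  7.85213667e-06,
        1.34799578e+00, -2.02793863e-01]), 'joint_velocities': array([ 1.38314040e-03,  9.87635375e-04, -9.10416498e-04, -5.76900660e-04,
       -9.45678699e-04, -5.37147142e-05]), 'tau': array([ 7.65095920e-04, -4.46010160e+01, -2.90586555e+01, -8.47013416e-05,
        1.11458759e-02,  2.85680301e-06]), 'position': array([0.12501656, 0.53504161, 0.23045085]), 'eef_rot': array([-3.13974800e+00, -3.87112746e-04,  2.91179248e+00]), 'force': array([ 0.51806475, -0.14660719,  0.60691424]), 'ft_torque': array([ 0.03972705, -0.02948666,  0.02571805]), 'grasp_force': 0.0, 'width': 0.0854488630470631}
0.0187
[[498.2590827    0.         319.62117607]
 [  0.         498.2590827  235.33257629]
 [  0.           0.           1.        ]] [[-0.03638444 -0.73164713  0.68071187  1.06136479]
 [ 0.99917261 -0.03902084  0.01146571 -0.00442632]
 [ 0.01817309  0.68056583  0.73246152  0.58449004]
 [ 0.          0.          0.          1.        ]] dict_keys(['image', 'z_map', 'K', 'extrinsics'])
[[542.20171132   0.         317.01468146]
 [  0.         542.20171132 244.96237895]
 [  0.           0.           1.        ]] [[ 0.022679    0.98792978 -0.15323318  0.40585652]
 [-0.99939179  0.01834197 -0.02965829 -0.00484831]
 [-0.02648971  0.1538126   0.9877449   0.97116221]
 [ 0.          0.          0.          1.        ]] dict_keys(['image', 'z_map', 'K', 'extrinsics'])
```

View pics/top0.png

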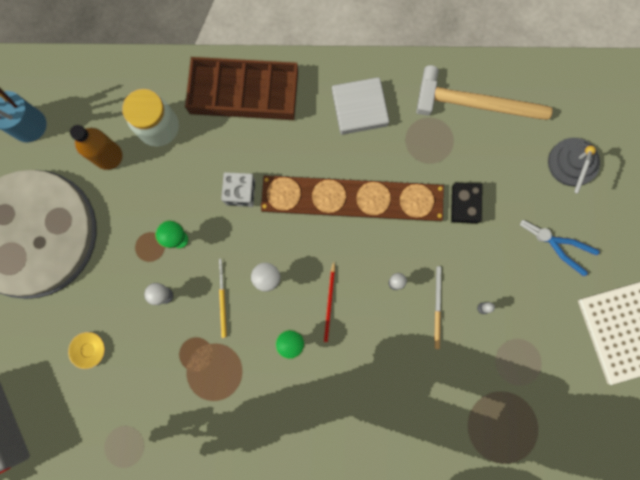

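View pics/scene0.png

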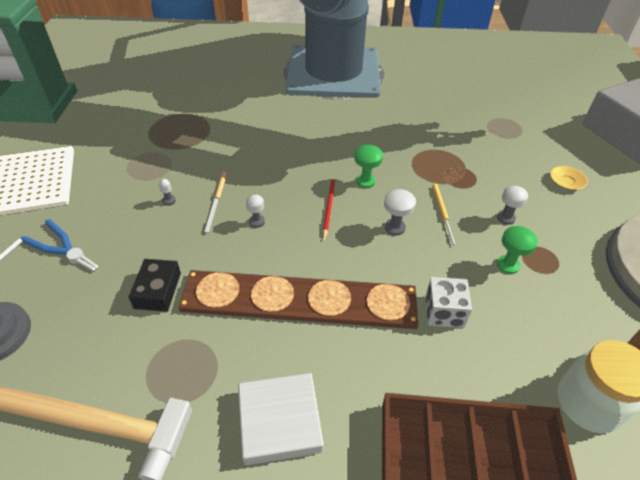

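Top view: the dapping block is at (237,188), the charcoal block at (466,202), and the pads at (284,194), (329,196), (373,198) and (416,201). Pad1 is therefore next to the dapping block, so a→pad1 through d→pad4.

Stake candidates (top view):
- Grey (265,277) is the largest, d.
- Grey (157,294) is c.
- Grey (398,282) is b.
- Grey (487,308) is the smallest, a.
- Green (171,235) and (290,344) are decoys.

Next I'll measure and check these in a close crop.

```bash
cat > h.py <<'E'
import numpy as np, cv2
def cloud(c,E=None):
    E=c["extrinsics"] if E is None else E
    K=c["K"];d=c["z_map"];v,u=np.mgrid[:480,:640]
    P=np.stack([(u-K[0,2])/K[0,0]*d,-(v-K[1,2])/K[1,1]*d,-d],-1)
    W=P@E[:3,:3].T+E[:3,3]; W[d==0]=np.nan
    return W
def ray(c,u,v,z,E=None):
    E=c["extrinsics"] if E is None else E
    K=c["K"];r=E[:3,:3]@np.array([(u-K[0,2])/K[0,0],-(v-K[1,2])/K[1,1],-1])
    return E[:3,3]+r*(z-E[2,3])/r[2]
E
python3 - <<'E'
from h import *
t=dict(np.load("top0.npz"));s=dict(np.load("scene0.npz"))
Wt,Ws=cloud(t),cloud(s)
hsv=cv2.cvtColor(t["image"],cv2.COLOR_RGB2HSV)
m=((hsv[...,1]<45)&(hsv[...,2]>110)).astype(np.uint8)
for n,(u,v),h,R in (("d",(265,277),.072,.024),("c",(157,294),.064,.019),("b",(398,282),.056,.014),("a",(487,308),.048,.009)):
    sub=Wt[v-25:v+25,u-25:u+25].reshape(-1,3); zm=np.nanmax(sub[:,2])
    g=ray(t,u,v,h-.015)
    out=[]
    for W in (Wt,Ws):
        q=W.reshape(-1,3); k=(np.hypot(q[:,0]-g[0],q[:,1]-g[1])<R+.02)&(q[:,2]>h-.022)
        p=q[k]; out+= [k.sum(),p.min(0).round(3),p.max(0).round(3)]
    mm=np.zeros_like(m); mm[v-25:v+25,u-25:u+25]=m[v-25:v+25,u-25:u+25]
    M=cv2.moments(mm,True); cu,cv_=M["m10"]/M["m00"],M["m01"]/M["m00"]
    print(n,zm.round(3),ray(t,cu,cv_,h-.015).round(3),M["m00"],*out)
# pads
o=((hsv[...,0]>8)&(hsv[...,0]<22)&(hsv[...,1]>80)&(hsv[...,2]>150)).astype(np.uint8)
for cam,name in ((t,"top"),(s,"scene")):
    hs=cv2.cvtColor(cam["image"],cv2.COLOR_RGB2HSV)
    o=((hs[...,0]>8)&(hs[...,0]<24)&(hs[...,1]>70)&(hs[...,2]>140)).astype(np.uint8)
    o=cv2.morphologyEx(o,cv2.MORPH_CLOSE,np.ones((5,5)))
    W=cloud(cam)
    for c in cv2.findContours(o,0,2)[0]:
        if cv2.contourArea(c)<400: continue
        (u,v),ax,_=cv2.fitEllipse(c); p=ray(cam,u,v,.015)
        if .4<p[0]<.75 and abs(p[1])<.25: print(name,(round(u),round(v)),np.round(ax),p.round(4),W[int(v),int(u)].round(3))
for n,(u,v),h in (("dap",(237,186),.044),("char",(466,200),.03)): print(n,ray(t,u,v,h).round(3),Wt[v-8,u-8].round(3))
cv2.imwrite("pics/crop0.png",cv2.resize(t["image"][170:370,100:520,::-1],None,fx=1.9,fy=1.9,interpolation=2))
E
```

```text
d 0.075 [0.492 0.111 0.057] 698.0 642 [0.469 0.084 0.05 ] [0.516 0.131 0.075] 691 [0.474 0.083 0.05 ] [0.521 0.131 0.074]
c 0.068 [0.459 0.299 0.049] 425.0 425 [0.442 0.276 0.043] [0.479 0.314 0.068] 453 [0.448 0.275 0.042] [0.483 0.312 0.065]
b 0.059 [ 0.49  -0.115  0.041] 268.0 214 [ 0.478 -0.13   0.038] [ 0.505 -0.104  0.059] 272 [ 0.484 -0.131  0.035] [ 0.51  -0.104  0.058]
a 0.049 [ 0.448 -0.268  0.033] 153.0 103 [ 0.443 -0.279  0.027] [ 0.458 -0.262  0.049] 140 [ 0.448 -0.28   0.026] [ 0.464 -0.263  0.049]
top (416, 200) [33. 34.] [ 0.6389 -0.1529  0.015 ] [ 0.639 -0.152  0.015]
top (373, 198) [33. 34.] [ 0.6419 -0.075   0.015 ] [ 0.644 -0.073  0.015]
top (328, 196) [33. 33.] [0.6449 0.0056 0.015 ] [0.645 0.006 0.019]
top (282, 194) [32. 40.] [0.6464 0.0899 0.015 ] [0.647 0.092 0.013]
scene (390, 300) [37. 48.] [0.6507 0.0889 0.015 ] [0.65  0.088 0.015]
scene (330, 297) [36. 43.] [0.6494 0.0048 0.015 ] [0.649 0.004 0.015]
scene (272, 293) [36. 43.] [ 0.6465 -0.0757  0.015 ] [ 0.647 -0.076  0.016]
scene (218, 289) [35. 44.] [ 0.6436 -0.1535  0.015 ] [ 0.643 -0.154  0.015]
dap [0.653 0.167 0.044] [0.67  0.184 0.033]
char [ 0.637 -0.238  0.03 ] [ 0.651 -0.224  0.031]
```

View pics/crop0.png

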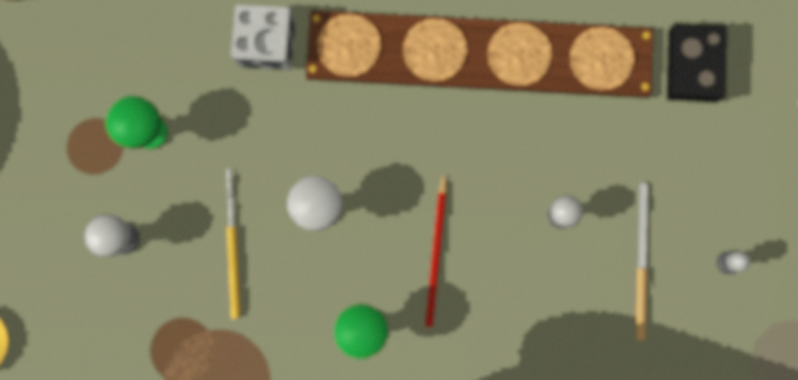

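The crop confirms the choice: grey d (315,203), c (107,236), b (565,212), a (735,262), each different in size from the green decoys. The top and scene estimates agree to about 4 mm. I'll go above c first with the fingers closing along x.

apply_moves(
  targets="0.338 -0.24 -0.01 0 0 -1.34 -1;0.338 -0.24 -0.01 0 0 -1.34 -1;0.338 -0.24 -0.01 0 0 -1.34 -1;0.338 -0.24 -0.01 0 0 -1.34 -1;0.338 -0.24 -0.01 0 0 -1.34 -1;0.338 -0.24 -0.01 0 0 -1.34 -1;0.338 -0.24 -0.01 0 0 -1.34 -1;0.338 -0.24 -0.01 0 0 -1.34 -1",
  grip_force=60,
)

```text
time_s: 0.77
position: [0.3981, 0.341, 0.223]
eef_rot: [-3.141, 0.0, 1.906]
force: [0.5, 1.0, 0.2]
width: 0.0853
grasp_force: 0.0
```

apply_moves(
  targets="0.065 -0.046 -0.013 0 0 -0.335 -1;0.065 -0.046 -0.013 0 0 -0.335 -1;0.065 -0.046 -0.013 0 0 -0.335 -1;0.065 -0.046 -0.013 0 0 -0.335 -1;0.065 -0.046 -0.013 0 0 -0.335 -1",
)

```text
time_s: 1.18
position: [0.4616, 0.2963, 0.2097]
eef_rot: [-3.14, 0.0, 1.578]
force: [-0.0, 0.1, 0.8]
width: 0.085
grasp_force: 0.0
```

```bash
cat > w.py <<'E'
from h import *
from plant import sensors, eyes
from scipy.spatial.transform import Rotation as R
import sys
from scipy.optimize import least_squares
def wrist(name=None):
    s=sensors.observe(); c=eyes.capture("wrist")
    T=np.eye(4);T[:3,:3]=R.from_euler("xyz",s["eef_rot"]).as_matrix();T[:3,3]=s["position"]
    E=T@c["tool_from_camera"]
    if name: cv2.imwrite(f"pics/{name}.png",c["image"][:,:,::-1])
    return s,c,E
def head(c,E,g,h,rad):
    "head centre: centroid of the grey mask near guess, cast onto a plane at rim mid; also cloud extents"
    W=cloud(c,E);q=W.reshape(-1,3)
    k=(np.hypot(q[:,0]-g[0],q[:,1]-g[1])<rad+.02)&(q[:,2]>h-.022)
    m=k.reshape(480,640); v,u=np.nonzero(m); p=q[k]
    (cu,cv_),r=cv2.minEnclosingCircle(np.stack([u,v],1).astype(np.float32))
    return ray(c,cu,cv_,h-.015,E),p.min(0),p.max(0),(cu,cv_,r),k.sum()
E
python3 - <<'E'
from w import *
s,c,E=wrist("w1")
print(s["position"],s["eef_rot"],E.round(3))
for x in head(c,E,(.463,.295),.064,.019): print(np.round(x,4))
E
```

```text
[0.4616444  0.2963043  0.20967865] [-3.13986832e+00  1.59167328e-04  1.57835961e+00] [[ 1.    -0.007 -0.001  0.461]
 [ 0.007  0.946  0.323  0.38 ]
 [-0.001 -0.323  0.946  0.352]
 [ 0.     0.     0.     1.   ]]
[0.4667 0.1201 0.049 ]
[0.4263 0.2782 0.0421]
[0.5016 0.3175 0.3029]
[330.5    384.9083 196.0162]
18438
```

View pics/w1.png

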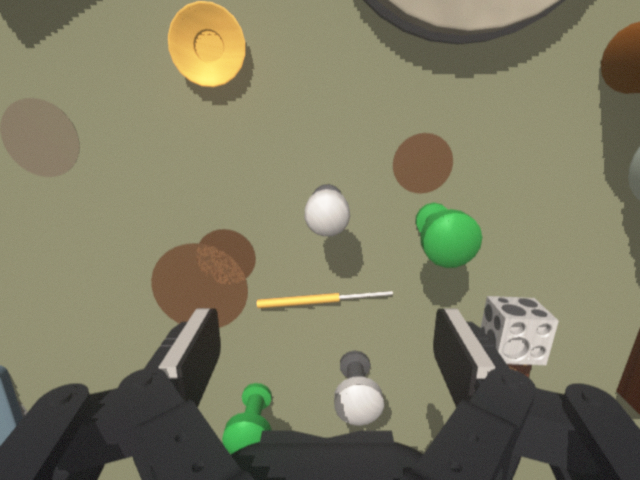

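Wrist view: c's head is at (327,213), d's is at (360,398), and the green decoys are at (452,238) and (247,432). I'll filter out the fingers and measure.

```bash
sed -i 's/(q\[:,2\]>h-.022)$/(q[:,2]>h-.020)\&(q[:,2]<h+.008)/' w.py
python3 - <<'E'
from w import *
s,c,E=wrist()
for g,h,r in (((.463,.295),.064,.019),((.495,.107),.072,.024)):
  for x in head(c,E,g,h,r): print(np.round(x,4))
# pads too, if seen
E
```

```text
[0.4617 0.2959 0.049 ]
[0.4435 0.2776 0.044 ]
[0.4805 0.3152 0.0652]
[327.1065 213.1936  23.5557]
1690
[0.4942 0.1089 0.057 ]
[0.47   0.0884 0.0521]
[0.5173 0.1339 0.073 ]
[358.7046 400.5     25.5606]
1920
```

apply_moves(
  targets="0 0 -0.04 0 0 0 -1;0 0 -0.08 0 0 0 -1;0 0 -0.12 0 0 0 -1;0 0 -0.16 0 0 0 -1;0 0 -0.182 0 0 0 -1;0 0 -0.182 0 0 0 -1;0 0 -0.182 0 0 0 1;0 0 -0.182 0 0 0 1",
)

```text
time_s: 1.95
position: [0.4628, 0.2978, 0.0301]
eef_rot: [3.139, -0.001, 1.579]
force: [0.2, -0.0, 0.3]
width: 0.0639
grasp_force: 0.0
```

apply_moves(
  targets="0 0 0 0 0 0 1;0 0 0 0 0 0 1;0 0 0 0 0 0 1;0 0 0 0 0 0 1;0 0 0 0 0 0 1;0 0 0 0 0 0 1",
)

```text
time_s: 2.45
position: [0.4632, 0.2973, 0.0307]
eef_rot: [3.138, -0.002, 1.577]
force: [-2.5, 0.3, 7.8]
width: 0.0355
grasp_force: 59.1
```

The width of 35.5 mm and the 7.8 N upward force suggest the pads are on the dome. I'll reopen, go 5 mm lower and regrip.

apply_moves(
  targets="0 0 0 0 0 0 -0.6;0 0 0 0 0 0 -0.6;0 0 -0.007 0 0 0 -0.6;0 0 -0.007 0 0 0 0;0 0 -0.007 0 0 0 1;0 0 -0.007 0 0 0 1;0 0 -0.007 0 0 0 1;0 0 -0.007 0 0 0 1",
)

```text
time_s: 3.12
position: [0.4618, 0.2965, 0.0211]
eef_rot: [-3.141, 0.0, 1.577]
force: [-0.6, -0.3, -0.6]
width: 0.036
grasp_force: 60.0
```

apply_moves(
  targets="0 0 0 0 0 0 1;0 0 0 0 0 0 1;0 0 0 0 0 0 1",
)

```text
time_s: 3.37
position: [0.4619, 0.2966, 0.0211]
eef_rot: [-3.141, 0.0, 1.577]
force: [-0.3, 0.6, -3.0]
width: 0.0363
grasp_force: 60.0
```

apply_moves(
  targets="0 0 0.03 0 0 0 1;0 0 0.07 0 0 0 1;0 0 0.11 0 0 0 1;0 0 0.15 0 0 0 1;0.015 -0.03 0.18 0 0 0 1;0.03 -0.06 0.18 0 0 0 1;0.047 -0.096 0.18 0 0 0 1;0.064 -0.132 0.18 0 0 0 1",
)

```text
time_s: 4.03
position: [0.5266, 0.1638, 0.2024]
eef_rot: [3.139, -0.0, 1.579]
force: [0.7, -0.3, -2.9]
width: 0.0363
grasp_force: 60.7
```

apply_moves(
  targets="0.018 -0.037 0 0 0 0 1;0.036 -0.074 0 0 0 0 1;0.054 -0.111 0 0 0 0 1;0.072 -0.148 0 0 0 0 1;0.09 -0.185 0 0 0 0 1;0.105 -0.215 0 0 0 0 1;0.118 -0.24 0 0 0 0 1;0.118 -0.24 0 0 0 0 1",
)

```text
time_s: 4.7
position: [0.6459, -0.0815, 0.2003]
eef_rot: [3.141, 0.003, 1.572]
force: [0.1, 0.5, -2.4]
width: 0.0366
grasp_force: 60.8
```

```bash
cat >> w.py <<'E'
def pads(c,E,zmin=None):
    hs=cv2.cvtColor(c["image"],cv2.COLOR_RGB2HSV)
    o=((hs[...,0]>8)&(hs[...,0]<24)&(hs[...,1]>60)&(hs[...,2]>140)).astype(np.uint8)
    o=cv2.morphologyEx(o,cv2.MORPH_OPEN,np.ones((7,7)));o=cv2.morphologyEx(o,cv2.MORPH_CLOSE,np.ones((7,7)))
    for k in cv2.findContours(o,0,2)[0]:
        if cv2.contourArea(k)<1000: continue
        (u,v),ax,_=cv2.fitEllipse(cv2.convexHull(k)); p=ray(c,u,v,.015,E)
        P=np.array([ray(c,*a[0],.015,E) for a in k]); print("pad",(round(u),round(v)),np.round(ax),p.round(4),"ext",P.min(0)[:2].round(3),P.max(0)[:2].round(3))
E
python3 - <<'E'
from w import *
s,c,E=wrist("w2"); print(s["position"],s["eef_rot"],s["width"],s["force"])
pads(c,E)
W=cloud(c,E)
sc=eyes.capture("scene"); cv2.imwrite("pics/s2.png",sc["image"][120:400,120:500,::-1])
E
```

```text
[ 0.64587358 -0.08149133  0.20028913] [3.14061675e+00 2.67486464e-03 1.57183341e+00] 0.036569017097947715 [ 0.07259895  0.54546968 -2.39481575]
pad (517, 342) [34. 70.] [ 0.8407 -0.226   0.015 ] ext [ 0.822 -0.266] [ 0.857 -0.191]
pad (324, 196) [67. 68.] [ 0.6443 -0.0741  0.015 ] ext [ 0.614 -0.105] [ 0.674 -0.045]
pad (328, 100) [74. 78.] [0.6473 0.0062 0.015 ] ext [ 0.618 -0.025] [0.677 0.035]
pad (332, -5) [71. 74.] [0.6501 0.0814 0.015 ] ext [0.623 0.058] [0.678 0.078]
```

View pics/w2.png

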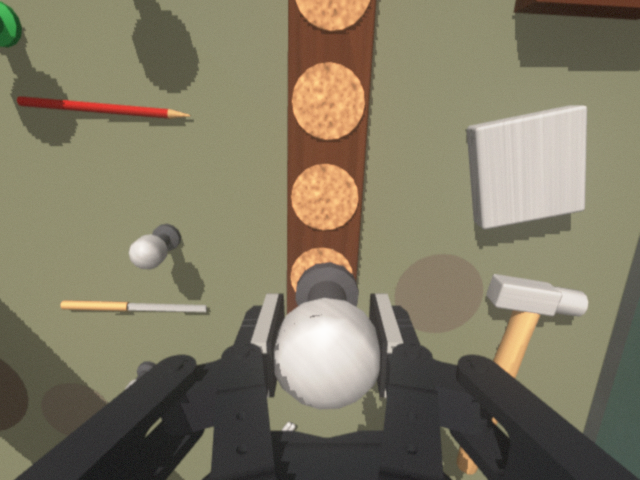

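View pics/s2.png

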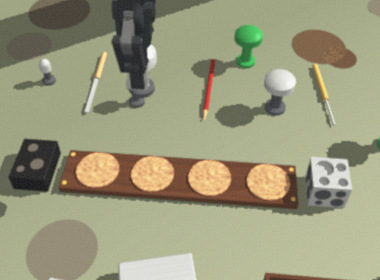

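Stake c hangs upright and centred in the fingers (326,355). Pad3 is at (324,196) and pad2 at (328,100), and the measured pad diameter is 60 mm as specified. Placing c on pad3.

apply_moves(
  targets="-0.001 0.007 -0.03 0 0 0 1;-0.001 0.007 -0.065 0 0 0 1;-0.001 0.007 -0.1 0 0 0 1;-0.001 0.007 -0.13 0 0 0 1;-0.001 0.007 -0.15 0 0 0 1;-0.001 0.007 -0.158 0 0 0 1;-0.001 0.007 -0.163 0 0 0 1;-0.001 0.007 -0.163 0 0 0 1",
)

```text
time_s: 5.47
position: [0.6427, -0.0674, 0.0381]
eef_rot: [-3.141, -0.0, 1.578]
force: [-0.3, 0.2, -2.0]
width: 0.0361
grasp_force: 60.7
```

```bash
python3 - <<'E'
from w import *
s=sensors.observe(); print(s["position"],s["force"],s["joint_velocities"].round(3))
E
```

```text
[ 0.64274169 -0.06743344  0.0381206 ] [-0.26849731  0.22585518 -1.97556322] [-0.005 -0.024 -0.029 -0.003  0.016 -0.002]
```

apply_moves(
  targets="0.001 -0.006 0 0 0 0 1;0.001 -0.006 0 0 0 0 1;0.001 -0.006 -0.001 0 0 0 1;0.001 -0.006 -0.001 0 0 0 1",
)

```text
time_s: 5.8
position: [0.6446, -0.0748, 0.0384]
eef_rot: [3.14, 0.001, 1.576]
force: [-0.0, -0.5, -1.6]
width: 0.0357
grasp_force: 60.7
```

apply_moves(
  targets="0 0 -0.001 0 0 0 1;0 0 -0.0015 0 0 0 1;0 0 -0.0015 0 0 0 1;0 0 -0.0015 0 0 0 0.3;0 0 -0.0015 0 0 0 -0.2;0 0 -0.0015 0 0 0 -1;0 0 -0.0015 0 0 0 -1;0 0 -0.0015 0 0 0 -1",
)

```text
time_s: 6.47
position: [0.6441, -0.0744, 0.0359]
eef_rot: [3.141, 0.0, 1.577]
force: [-0.4, 0.1, 0.3]
width: 0.0819
grasp_force: 0.0
```

apply_moves(
  targets="0 0 0 0 0 0 -1;0 0 0.03 0 0 0 -1;0 0 0.06 0 0 0 -1;0 0 0.1 0 0 0 -1;0 0 0.14 0 0 0 -1;0 0 0.16 0 0 0 -1;-0.03 0.03 0.16 0 0 0 -1;-0.055 0.055 0.16 0 0 0 -1",
)

```text
time_s: 7.13
position: [0.59, -0.0199, 0.1978]
eef_rot: [3.137, 0.001, 1.575]
force: [-0.7, 1.4, 0.3]
width: 0.0852
grasp_force: 0.0
```

apply_moves(
  targets="-0.024 0.032 0 0 0 0 -1;-0.048 0.064 0 0 0 0 -1;-0.072 0.096 0 0 0 0 -1;-0.095 0.129 0 0 0 0 -1;-0.095 0.129 0 0 0 0 -1;-0.095 0.129 0 0 0 0 -1;-0.095 0.129 0 0 0 0 -1",
)

```text
time_s: 7.72
position: [0.4944, 0.1096, 0.1962]
eef_rot: [3.14, 0.0, 1.578]
force: [-0.5, -1.2, -0.1]
width: 0.0854
grasp_force: 0.0
```

```bash
python3 - <<'E'
from w import *
s,c,E=wrist(); print(s["position"])
for x in head(c,E,(.494,.108),.072,.024): print(np.round(x,4))
pads(c,E)
t=eyes.capture("top"); W=cloud(t); q=W.reshape(-1,3)
k=(np.hypot(q[:,0]-.644,q[:,1]+.075)<.04)&(q[:,2]>.06)&(q[:,2]<.09); print(k.sum(),q[k].min(0),q[k].max(0))
E
```

```text
[0.49441467 0.10964    0.19619796]
[0.4938 0.1089 0.057 ]
[0.4705 0.0852 0.0521]
[0.5175 0.1328 0.0731]
[325.2824 220.3053  31.4748]
3037
pad (484, 307) [52. 60.] [0.6491 0.0089 0.015 ] ext [ 0.618 -0.021] [0.678 0.036]
pad (498, 230) [61. 70.] [0.6501 0.0882 0.015 ] ext [0.62  0.058] [0.681 0.116]
399 [ 0.62412953 -0.0931006   0.06094341] [ 0.66137669 -0.05732244  0.08266961]
```

apply_moves(
  targets="0 0 -0.04 0 0 0 -1;0 0 -0.08 0 0 0 -1;0 0 -0.12 0 0 0 -1;0 0 -0.15 0 0 0 -1;0 0 -0.168 0 0 0 -1;0 0 -0.168 0 0 0 -1;0 0 -0.168 0 0 0 1;0 0 -0.168 0 0 0 1",
)

```text
time_s: 8.48
position: [0.4955, 0.1089, 0.0287]
eef_rot: [3.14, 0.0, 1.576]
force: [0.3, -0.3, 0.2]
width: 0.0634
grasp_force: 0.0
```

apply_moves(
  targets="0 0 0 0 0 0 1;0 0 0 0 0 0 1;0 0 0 0 0 0 1;0 0 0 0 0 0 1;0 0 0 0 0 0 1",
  grip_force=70,
)

```text
time_s: 8.9
position: [0.4954, 0.1095, 0.0298]
eef_rot: [3.138, 0.0, 1.577]
force: [-1.7, -0.8, 6.2]
width: 0.046
grasp_force: 71.1
```

Upward force again, so I'll regrip a bit lower, which worked for c.

apply_moves(
  targets="0 0 0 0 0 0 -0.6;0 0 0 0 0 0 -0.6;0 0 -0.005 0 0 0 -0.6;0 0 -0.005 0 0 0 0;0 0 -0.005 0 0 0 1;0 0 -0.005 0 0 0 1;0 0 -0.005 0 0 0 1;0 0 -0.005 0 0 0 1",
)

```text
time_s: 9.57
position: [0.4937, 0.1097, 0.0227]
eef_rot: [-3.141, -0.0, 1.577]
force: [-1.4, -1.0, 2.4]
width: 0.0461
grasp_force: 71.0
```

apply_moves(
  targets="0 0 0 0 0 0 1;0 0 0 0 0 0 1;0 0 0 0 0 0 1",
)

```text
time_s: 9.82
position: [0.4937, 0.1097, 0.0227]
eef_rot: [-3.141, -0.0, 1.577]
force: [-2.3, 0.0, 2.3]
width: 0.046
grasp_force: 71.1
```

apply_moves(
  targets="0 0 0.03 0 0 0 1;0 0 0.07 0 0 0 1;0 0 0.11 0 0 0 1;0 0 0.15 0 0 0 1;0.015 -0.027 0.17 0 0 0 1;0.03 -0.054 0.17 0 0 0 1;0.047 -0.085 0.17 0 0 0 1;0.065 -0.117 0.17 0 0 0 1",
)

```text
time_s: 10.48
position: [0.5594, -0.0082, 0.1929]
eef_rot: [3.141, 0.0, 1.578]
force: [0.8, -0.2, -4.3]
width: 0.0457
grasp_force: 73.2
```

apply_moves(
  targets="0.018 -0.032 0 0 0 0 1;0.036 -0.065 0 0 0 0 1;0.054 -0.097 0 0 0 0 1;0.07 -0.127 0 0 0 0 1;0.082 -0.147 0 0 0 0 1;0.082 -0.147 0 0 0 0 1;0.082 -0.147 0 0 0 0 1;0.082 -0.147 0 0 0 0 1",
)

```text
time_s: 11.15
position: [0.6403, -0.1539, 0.1914]
eef_rot: [-3.139, -0.001, 1.576]
force: [0.4, -0.0, -2.9]
width: 0.046
grasp_force: 73.2
```

```bash
python3 - <<'E'
from w import *
s,c,E=wrist("w3"); print(s["position"],s["eef_rot"],s["joint_velocities"].round(3))
pads(c,E)
for x in head(c,E,(.644,-.075),.079,.019): print(np.round(x,4))
E
```

```text
[ 0.64026902 -0.15392419  0.19135867] [-3.13933194e+00 -1.44367580e-03  1.57643937e+00] [ 0.019 -0.019  0.011 -0.001  0.002 -0.001]
pad (530, 308) [ 34. 162.] [ 0.8351 -0.2523  0.015 ] ext [ 0.811 -0.318] [ 0.858 -0.189]
pad (327, 207) [65. 69.] [ 0.6403 -0.1531  0.015 ] ext [ 0.612 -0.183] [ 0.67  -0.124]
pad (332, 111) [75. 78.] [ 0.6442 -0.074   0.015 ] ext [ 0.614 -0.105] [ 0.674 -0.045]
pad (337, -2) [81. 91.] [0.6473 0.0055 0.015 ] ext [ 0.617 -0.024] [0.677 0.004]
[ 0.6447 -0.0745  0.064 ]
[ 0.6259 -0.0933  0.0683]
[ 0.663  -0.0563  0.0803]
[333.7809 113.0476  29.524 ]
2596
```

View pics/w3.png

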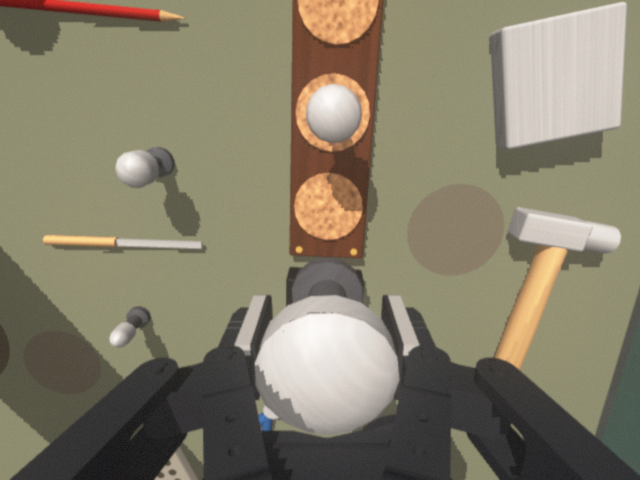

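c stands centred on pad3 (334,112). d is held upright (327,365), and pad4 at (327,207) is directly under the TCP in world coordinates. Lowering.

apply_moves(
  targets="0 0 -0.03 0 0 0 1;0 0 -0.065 0 0 0 1;0 0 -0.1 0 0 0 1;0 0 -0.125 0 0 0 1;0 0 -0.142 0 0 0 1;0 0 -0.148 0 0 0 1;0 0 -0.152 0 0 0 1;0 0 -0.152 0 0 0 1",
)

```text
time_s: 11.87
position: [0.6411, -0.1537, 0.041]
eef_rot: [3.141, -0.0, 1.578]
force: [0.0, -0.3, -4.1]
width: 0.0457
grasp_force: 73.2
```

apply_moves(
  targets="0 0 0 0 0 0 1;0 0 0 0 0 0 1;0 0 -0.001 0 0 0 1",
)

```text
time_s: 12.12
position: [0.6421, -0.1547, 0.0416]
eef_rot: [3.139, 0.001, 1.577]
force: [0.4, -1.0, -4.2]
width: 0.046
grasp_force: 73.2
```

Still hanging (full weight on the wrist); lower in small steps until it bears.

apply_moves(
  targets="0 0 -0.001 0 0 0 1;0 0 -0.002 0 0 0 1;0 0 -0.0025 0 0 0 1;0 0 -0.0025 0 0 0 1",
)

```text
time_s: 12.45
position: [0.6412, -0.1545, 0.0378]
eef_rot: [3.141, 0.0, 1.577]
force: [-0.9, 0.0, 0.2]
width: 0.046
grasp_force: 73.3
```

Bearing. Release and go up, then toward b (.494,-.117).

apply_moves(
  targets="0 0 0 0 0 0 0.4;0 0 0 0 0 0 -0.2;0 0 0 0 0 0 -1;0 0 0 0 0 0 -1;0 0 0 0 0 0 -1;0 0 0.03 0 0 0 -1;0 0 0.07 0 0 0 -1;0 0 0.11 0 0 0 -1",
)

```text
time_s: 13.12
position: [0.6399, -0.154, 0.147]
eef_rot: [-3.138, -0.001, 1.577]
force: [-0.3, -0.5, -0.6]
width: 0.0855
grasp_force: 0.0
```

apply_moves(
  targets="0 0 0.04 0 0 0 -1;-0.04 0.01 0.05 0 0 0 -1;-0.08 0.02 0.05 0 0 0 -1;-0.12 0.03 0.05 0 0 0 -1;-0.147 0.037 0.05 0 0 0 -1;-0.147 0.037 0.05 0 0 0 -1;-0.147 0.037 0.05 0 0 0 -1;-0.147 0.037 0.05 0 0 0 -1",
)

```text
time_s: 13.78
position: [0.495, -0.1179, 0.198]
eef_rot: [3.139, 0.001, 1.577]
force: [-0.0, -0.4, 0.4]
width: 0.0856
grasp_force: 0.0
```

```bash
python3 - <<'E'
from w import *
s,c,E=wrist(); print(s["position"])
for x in head(c,E,(.494,-.117),.056,.014): print(np.round(x,4))
print("d")
for x in head(c,E,(.641,-.154),.087,.024): print(np.round(x,4))
E
```

```text
[ 0.49501618 -0.11786616  0.1979587 ]
[ 0.4929 -0.1167  0.041 ]
[ 0.4794 -0.1294  0.0361]
[ 0.5068 -0.1025  0.0573]
[323.3409 211.8065  18.004 ]
969
d
[ 0.6424 -0.1553  0.072 ]
[ 0.6169 -0.178   0.0671]
[ 0.6659 -0.131   0.0885]
[514.596  270.9315  34.1157]
3221
```

apply_moves(
  targets="-0.002 0.001 -0.04 0 0 0 -1;-0.002 0.001 -0.08 0 0 0 -1;-0.002 0.001 -0.12 0 0 0 -1;-0.002 0.001 -0.155 0 0 0 -1;-0.002 0.001 -0.175 0 0 0 -1;-0.002 0.001 -0.183 0 0 0 -1;-0.002 0.001 -0.183 0 0 0 1;-0.002 0.001 -0.183 0 0 0 1",
  grip_force=60,
)

```text
time_s: 14.5
position: [0.4931, -0.1169, 0.0144]
eef_rot: [3.141, 0.0, 1.577]
force: [0.8, 0.5, 0.2]
width: 0.0639
grasp_force: 0.0
```

apply_moves(
  targets="0 0 0 0 0 0 1;0 0 0 0 0 0 1;0 0 0 0 0 0 1;0 0 0 0 0 0 1;0 0 0 0 0 0 1;0 0 0 0 0 0 1;0 0 0 0 0 0 1;0 0 0 0 0 0 1",
)

```text
time_s: 15.17
position: [0.4931, -0.1169, 0.0159]
eef_rot: [3.139, 0.002, 1.577]
force: [-1.3, -0.9, 6.2]
width: 0.0262
grasp_force: 58.6
```

The width again reads nominal −1.8 mm, so the upward force is just the closing swing. Lifting toward pad2.

apply_moves(
  targets="0 0 0.03 0 0 0 1;0 0 0.07 0 0 0 1;0 0 0.11 0 0 0 1;0 0 0.15 0 0 0 1;0.02 0.016 0.18 0 0 0 1;0.045 0.036 0.18 0 0 0 1;0.075 0.06 0.18 0 0 0 1;0.105 0.084 0.18 0 0 0 1",
)

```text
time_s: 15.83
position: [0.5981, -0.0317, 0.1964]
eef_rot: [3.138, 0.001, 1.575]
force: [0.4, -1.0, -1.3]
width: 0.0264
grasp_force: 59.4
```

apply_moves(
  targets="0.025 0.02 0 0 0 0 1;0.049 0.039 0 0 0 0 1;0.049 0.039 0 0 0 0 1;0.049 0.039 0 0 0 0 1;0.049 0.039 0 0 0 0 1;0.049 0.039 0 0 0 0 1",
)

```text
time_s: 16.33
position: [0.6451, 0.006, 0.1944]
eef_rot: [-3.141, 0.0, 1.576]
force: [-0.3, 0.1, -1.7]
width: 0.026
grasp_force: 59.5
```

```bash
python3 - <<'E'
from w import *
s,c,E=wrist("w4"); print(s["position"],s["eef_rot"],s["joint_velocities"].round(3))
pads(c,E)
E
```

```text
[0.64507087 0.00597357 0.19443325] [-3.14098221e+00  2.32293613e-04  1.57612269e+00] [-0.008 -0.006 -0.001  0.002 -0.001  0.001]
pad (329, 206) [67. 69.] [0.6473 0.0064 0.015 ] ext [ 0.617 -0.024] [0.677 0.035]
pad (333, 108) [75. 77.] [0.6504 0.088  0.015 ] ext [0.621 0.058] [0.68  0.115]
```

View pics/w4.png

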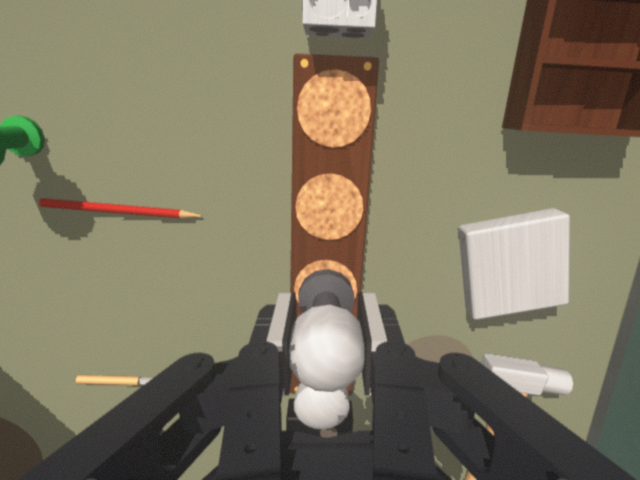

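b is held upright (327,347); pad2 is at (329,206) and pad1 at (333,108). Lowering b with +2 mm in x.

apply_moves(
  targets="0.002 0 -0.03 0 0 0 1;0.002 0 -0.065 0 0 0 1;0.002 0 -0.1 0 0 0 1;0.002 0 -0.13 0 0 0 1;0.002 0 -0.15 0 0 0 1;0.002 0 -0.157 0 0 0 1;0.002 0 -0.16 0 0 0 1;0.002 0 -0.162 0 0 0 1",
)

```text
time_s: 17.05
position: [0.6484, 0.006, 0.0332]
eef_rot: [3.14, 0.0, 1.576]
force: [0.3, -0.3, -2.5]
width: 0.0257
grasp_force: 59.5
```

apply_moves(
  targets="0 0 0 0 0 0 1;0 0 0 0 0 0 1",
)

```text
time_s: 17.22
position: [0.6492, 0.0062, 0.0342]
eef_rot: [3.138, 0.001, 1.577]
force: [0.2, -0.7, -1.2]
width: 0.0261
grasp_force: 59.5
```

apply_moves(
  targets="-0.001 0 -0.001 0 0 0 1;-0.001 0 -0.002 0 0 0 1;-0.001 0 -0.003 0 0 0 1;-0.001 0 -0.003 0 0 0 1",
)

```text
time_s: 17.55
position: [0.6475, 0.0066, 0.031]
eef_rot: [3.14, 0.0, 1.577]
force: [-1.8, 0.0, 6.4]
width: 0.0261
grasp_force: 60.2
```

Bearing. Release and go to a (.453,-.271).

apply_moves(
  targets="0 0 0 0 0 0 0.4;0 0 0 0 0 0 0;0 0 0 0 0 0 -1;0 0 0 0 0 0 -1;0 0 0 0 0 0 -1;0 0 0.03 0 0 0 -1;0 0 0.07 0 0 0 -1;0 0 0.11 0 0 0 -1",
)

```text
time_s: 18.22
position: [0.6458, 0.0068, 0.1389]
eef_rot: [-3.138, -0.001, 1.577]
force: [0.9, -0.2, -0.2]
width: 0.0854
grasp_force: 0.0
```

apply_moves(
  targets="0 0 0.04 0 0 0 -1;-0.02 -0.03 0.06 0 0 0 -1;-0.043 -0.062 0.06 0 0 0 -1;-0.066 -0.094 0.06 0 0 0 -1;-0.089 -0.126 0.06 0 0 0 -1;-0.112 -0.158 0.06 0 0 0 -1;-0.135 -0.19 0.06 0 0 0 -1;-0.157 -0.222 0.06 0 0 0 -1",
)

```text
time_s: 18.88
position: [0.4885, -0.2165, 0.1993]
eef_rot: [3.142, 0.0, 1.577]
force: [0.2, -1.2, -0.1]
width: 0.0856
grasp_force: 0.0
```

apply_moves(
  targets="-0.02 -0.028 0 0 0 0 -1;-0.037 -0.054 0 0 0 0 -1;-0.037 -0.054 0 0 0 0 -1;-0.037 -0.054 0 0 0 0 -1;-0.037 -0.054 0 0 0 0 -1",
)

```text
time_s: 19.3
position: [0.4531, -0.2691, 0.1992]
eef_rot: [3.141, -0.001, 1.576]
force: [0.2, 0.3, -0.3]
width: 0.0855
grasp_force: 0.0
```

```bash
python3 - <<'E'
from w import *
s,c,E=wrist(); print(s["position"],s["eef_rot"])
for x in head(c,E,(.453,-.271),.048,.009): print(np.round(x,4))
E
```

```text
[ 0.45308712 -0.26910854  0.19919866] [ 3.14137623e+00 -6.26974383e-04  1.57590433e+00]
[ 0.4519 -0.271   0.033 ]
[ 0.4428 -0.2787  0.028 ]
[ 0.4604 -0.2617  0.0491]
[324.8944 212.6831  11.7354]
395
```

apply_moves(
  targets="-0.001 -0.001 -0.04 0 0 0 -1;-0.001 -0.001 -0.08 0 0 0 -1;-0.001 -0.001 -0.12 0 0 0 -1;-0.001 -0.001 -0.155 0 0 0 -1;-0.001 -0.001 -0.178 0 0 0 -1;-0.001 -0.001 -0.187 0 0 0 -1;-0.001 -0.001 -0.187 0 0 0 1;-0.001 -0.001 -0.187 0 0 0 1",
  grip_force=50,
)

```text
time_s: 20.02
position: [0.4529, -0.27, 0.0128]
eef_rot: [3.141, 0.0, 1.578]
force: [-0.0, -0.1, -0.4]
width: 0.064
grasp_force: 0.0
```

apply_moves(
  targets="0 0 0 0 0 0 1;0 0 0 0 0 0 1;0 0 0 0 0 0 1;0 0 0 0 0 0 1;0 0 0 0 0 0 1;0 0 0 0 0 0 1;0 0 0 0 0 0 1;0 0 0 0 0 0 1",
)

```text
time_s: 20.68
position: [0.4527, -0.2712, 0.0136]
eef_rot: [3.14, 0.002, 1.577]
force: [-1.5, 0.8, 6.9]
width: 0.0162
grasp_force: 48.6
```

apply_moves(
  targets="0 0 0.03 0 0 0 1;0 0 0.07 0 0 0 1;0 0 0.11 0 0 0 1;0 0 0.15 0 0 0 1;0.015 0.027 0.18 0 0 0 1;0.033 0.06 0.18 0 0 0 1;0.051 0.093 0.18 0 0 0 1;0.069 0.126 0.18 0 0 0 1",
)

```text
time_s: 21.35
position: [0.5216, -0.1435, 0.1937]
eef_rot: [3.139, 0.001, 1.575]
force: [-0.6, -0.8, -0.7]
width: 0.0161
grasp_force: 49.2
```

apply_moves(
  targets="0.018 0.033 0 0 0 0 1;0.036 0.066 0 0 0 0 1;0.054 0.099 0 0 0 0 1;0.072 0.132 0 0 0 0 1;0.09 0.165 0 0 0 0 1;0.108 0.198 0 0 0 0 1;0.12 0.22 0 0 0 0 1;0.128 0.232 0 0 0 0 1",
)

```text
time_s: 22.02
position: [0.6496, 0.0911, 0.1921]
eef_rot: [3.141, -0.001, 1.579]
force: [-0.4, -0.4, -1.1]
width: 0.016
grasp_force: 49.2
```

apply_moves(
  targets="0 0 0 0 0 0 1;0 0 0 0 0 0 1;0 0 0 0 0 0 1",
)

```text
time_s: 22.27
position: [0.6484, 0.0869, 0.1921]
eef_rot: [-3.141, 0.0, 1.577]
force: [0.4, 0.4, -1.8]
width: 0.0163
grasp_force: 49.2
```

```bash
python3 - <<'E'
from w import *
s,c,E=wrist("w5"); print(s["position"],s["eef_rot"],s["joint_velocities"].round(3))
pads(c,E)
E
```

```text
[0.64835935 0.086888   0.19207336] [-3.14064632e+00  4.80027861e-04  1.57650277e+00] [-0.016 -0.009  0.005  0.001 -0.     0.004]
pad (325, 284) [48. 62.] [0.647  0.0121 0.015 ] ext [0.618 0.004] [0.677 0.036]
pad (329, 206) [66. 70.] [0.6503 0.0881 0.015 ] ext [0.621 0.058] [0.68  0.116]
```

View pics/w5.png

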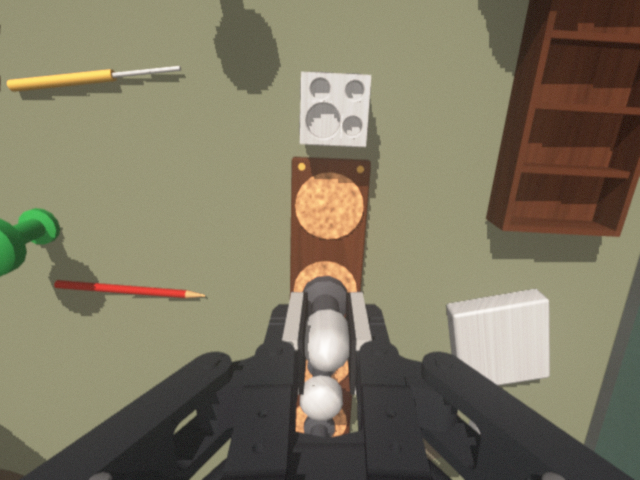

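a is held upright (327,340) and pad1 is at (329,206), beside the dapping block (336,108). Lowering.

apply_moves(
  targets="0.002 0 -0.03 0 0 0 1;0.002 0 -0.065 0 0 0 1;0.002 0 -0.1 0 0 0 1;0.002 0 -0.13 0 0 0 1;0.002 0 -0.15 0 0 0 1;0.002 0 -0.157 0 0 0 1;0.002 0 -0.16 0 0 0 1;0.002 0 -0.162 0 0 0 1",
)

```text
time_s: 22.98
position: [0.6515, 0.0868, 0.0311]
eef_rot: [3.14, 0.0, 1.576]
force: [0.3, 0.7, -0.3]
width: 0.0162
grasp_force: 49.2
```

apply_moves(
  targets="0 0 0 0 0 0 1;0 0 -0.001 0 0 0 1;0 0 -0.001 0 0 0 1",
)

```text
time_s: 23.23
position: [0.652, 0.0875, 0.0309]
eef_rot: [3.139, 0.0, 1.577]
force: [-0.0, -0.5, -1.0]
width: 0.016
grasp_force: 49.2
```

apply_moves(
  targets="-0.001 0 -0.001 0 0 0 1;-0.001 0 -0.002 0 0 0 1;-0.001 0 -0.002 0 0 0 1;-0.001 0 -0.002 0 0 0 1",
)

```text
time_s: 23.57
position: [0.6505, 0.0877, 0.0288]
eef_rot: [3.14, 0.0, 1.577]
force: [-1.4, -0.1, 5.9]
width: 0.016
grasp_force: 49.7
```

apply_moves(
  targets="0 0 0 0 0 0 0.5;0 0 0 0 0 0 0;0 0 0 0 0 0 -1;0 0 0 0 0 0 -1;0 0 0 0 0 0 -1;0 0 0.03 0 0 0 -1;0 0 0.07 0 0 0 -1;0 0 0.11 0 0 0 -1",
)

```text
time_s: 24.23
position: [0.6487, 0.0876, 0.1369]
eef_rot: [-3.138, -0.0, 1.577]
force: [1.5, 0.8, -0.3]
width: 0.0851
grasp_force: 0.0
```

apply_moves(
  targets="0 0 0.04 0 0 0 -1;-0.04 0 0.08 0 0 0 -1;-0.08 0 0.1 0 0 0 -1;-0.12 0 0.1 0 0 0 -1;-0.16 0 0.1 0 0 0 -1;-0.2 0 0.1 0 0 0 -1;-0.2 0 0.1 0 0 0 -1;-0.2 0 0.1 0 0 0 -1",
)

```text
time_s: 24.9
position: [0.4468, 0.088, 0.2377]
eef_rot: [-3.141, -0.0, 1.577]
force: [0.1, -0.8, -0.0]
width: 0.0853
grasp_force: 0.0
```

```bash
python3 - <<'E'
from w import *
for n in ("top","scene"):
    c=eyes.capture(n);E=c["extrinsics"];print(n)
    cv2.imwrite(f"pics/{n}9.png",c["image"][:,:,::-1] if n=="scene" else cv2.resize(c["image"][130:260,200:500,::-1],None,fx=2.5,fy=2.5))
    for g,h,r in (((.650,.0877),.063,.009),((.647,.006),.071,.014),((.644,-.074),.079,.019),((.641,-.154),.087,.024)):
        try:
            q=head(c,E,g,h,r); print(q[0].round(4),((q[1]+q[2])/2).round(4),q[2][2].round(3))
        except Exception as e: print(e)
E
```

```text
top
[0.6484 0.0872 0.048 ] [0.648  0.0865 0.0541] 0.065
[0.6465 0.0067 0.056 ] [0.6454 0.0066 0.0629] 0.073
[ 0.6433 -0.0757  0.064 ] [ 0.643  -0.0753  0.0714] 0.083
[ 0.6397 -0.1565  0.072 ] [ 0.6393 -0.1558  0.0792] 0.091
scene
[0.6499 0.0874 0.048 ] [0.6529 0.0865 0.0539] 0.065
[0.6484 0.0058 0.056 ] [0.6505 0.0055 0.0619] 0.073
[ 0.6457 -0.0759  0.064 ] [ 0.647 -0.076  0.07 ] 0.081
[ 0.6429 -0.1568  0.072 ] [ 0.6446 -0.1563  0.0778] 0.089
```

View pics/scene9.png

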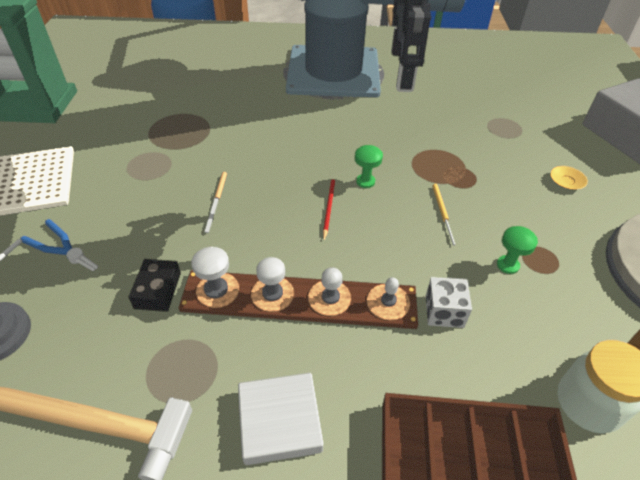

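All four stakes stand upright and centred within about 3 mm: a (391,293), b (331,292), c (271,285) and d (212,283), ordered from the dapping block at (448,302). Handing in.

```bash
python3 -c "
from plant import workorder
print(workorder.sign_off())"
```

```text
the job is handed in; nothing more can be done
None
```

The job is handed in at about 25 s: stakes a, b, c and d stand upright and released on pads 1 to 4, smallest next to the dapping block, each within about 3 mm of its pad's centre by the final camera check; the sign-off returned no verdict.

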